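# Set the engraver's focus gap by the drag of a feeler blade and open its air cock

### The job

Set the laser engraver's focus gap: slide the yellow feeler blade, flat on the orange sheet, under the nozzle until its black line reaches the front of the laser head, press the laser head gently down until the blade is lightly nipped and stays so with your hand off the head, then draw the blade straight out against that drag and lay it back flat on the cork mat. Also open the air cock fully, so that its blue handle stands in line with the pipe against the stop, and leave everything else where it is.

Things in the scene. Friction and masses are not known exactly. Their poses are not given: they have to be found in the camera images.
- nozzle (a point): Centre of the tip of the laser head's brass nozzle (flat tip 16 mm across, 22 mm tall, widening to 32 mm). The nozzle floats on a crash spring in the head: the tip gives way upward by up to 3 mm, at 5 N per mm. At the start 15 to 26 mm above the sheet; the head's slide ends 2 mm above it. Axes as sheet_top.
- head_top (a point): Centre of the flat silver top (56 x 56 mm) of the laser head, a dark finned box 105 mm tall on the front of the engraver's cross beam; 127 mm straight above the nozzle tip. The head only slides up and down, held by friction: a push of 2 to 3 N on its top slides it down, it stays where it is left, and it takes about 7 N to lift.
- sheet_top (a point): Point on the top face of the orange sheet (310 x 270 mm, taped to the engraver's honeycomb bed, top 28 mm above the table), in the middle of the machine. x points to the machine's back, away from the robot, y to its left, z up. The sheet reaches 175 mm to -x, 135 mm to +x and 135 mm to either side of this point.
- engraver: Open frame of the engraver, fixed: 420 (x) x 380 (y) mm. Origin on the table under sheet_top, same axes. Front rail 200 mm to -x of it, top 50 mm above the table; side rails 180 mm to either side, top 65 mm above the table.
- carriage: Black and silver plates that carry the head on the cross beam; both held by motors. Origin on the table straight under the nozzle. Beam and carriage lie from 32 mm behind (+x of) the nozzle's axis; the beam runs along y 85 to 127 mm above the table, the carriage rises to 161 mm.
- gauge_grip (a point): Feeler gauge, loose, about 70 g: yellow blade 178 x 24 x 6 mm with a black upright grip (50 long, 16 wide, top 42 mm above the blade's underside), to be taken from above across its width. This point: centre of the grip, 20 mm above the blade's underside. x points along the blade to its tip, z up out of the flat blade. The blade ends 28 mm behind this point.
- gauge_tip (a point): Middle of the blade's tip end, 150 mm ahead of gauge_grip, 3 mm above the underside. A thin black line crosses the blade 70 mm back from the tip (80 mm ahead of gauge_grip). The blade is in far enough when this line is at the head's front face (28 mm before the nozzle's centre), grip towards the robot.
- cork_mat: Cork mat, 240 (x) x 120 (y) x 4 mm, fixed to the table to the left or right of the engraver; origin at the centre of its underside. The gauge starts lying on it.
- cock_pivot (a point): Pivot of the air cock's handle, at the handle's mid-height, 82 mm above the table. The cock is a brass ball valve in a short steel pipe (180 mm long, along this point's y axis, 56 mm high, brass nuts 63 mm) on a fixed foot plate, on the other side of the engraver from the mat. x and y here are fixed to the pipe.
- cock_tip (a point): Point on the cock's blue handle, 75 mm from the pivot, in the middle of its width and height. The lever is 18 mm wide and 10 mm thick; its end is 105 mm from the pivot.
- air_cock (a joint): Handle angle: 0 = shut (handle square to the pipe, pointing to -x of cock_pivot); it opens clockwise seen from above, to 1.571 = fully open at a hard stop (handle in line with the pipe, pointing to +y of cock_pivot). It resists with about 0.2 N m and stays where it is left.
- tape_roll: Bystander: roll of orange tape lying flat, 110 mm across, 50 mm high; origin under its middle.
- notebook: Bystander: white spiral notebook, 150 x 210 x 12 mm; origin under its middle.
- scissors: Bystander: open scissors lying flat, black handles, 165 mm long; origin under its middle.
- glue_stick: Bystander: blue glue stick with white cap, standing, 29 mm across, 95 mm high; origin under its middle.
- goggles: Bystander: safety spectacles with green lens and black arms, 160 mm wide, 125 mm deep, 48 mm high; origin under its middle.
Mind the look-alikes: they are no part of the job. What is shaped like the part that bears cock_pivot but red is not meant.

How it is judged:
On the way, in this order (a step that is already met when the one before it is completed fails the run):
1. the blade lies flat on the sheet under the nozzle, about up to its line (12 to 70 mm of blade past the nozzle's centre, which is within 12 mm of the blade's middle line) (x of nozzle in the frame of gauge_grip between 0.08 and 0.138 m and y of nozzle in the frame of gauge_grip between -0.012 and 0.012 m and z of gauge_tip in the frame of sheet_top below 0.007 m and z of gauge_grip in the frame of sheet_top below 0.026 m), for 0.2 s.
2. the head rests on the blade and nips it (over 0.6 N) with the robot off the head (all of step 1 and contact force between head and gauge above 0.6 N and contact force between each of the fingers, the arm and head below 0.1 N), for 0.2 s.
3. the blade is drawn out with drag: still nipped (over 0.4 N) when less than 10 mm of it is left past the nozzle's centre (contact force between head and gauge above 0.4 N and x of nozzle in the frame of gauge_grip between 0.14 and 0.158 m), for 0.03 s.
At the end, for the whole second after the job is handed in: The nozzle stands 4.5 to 7.5 mm above the sheet (blade thickness 6 mm, give or take 1.5); the gauge lies flat, grip up, on the cork mat (tip and grip over the mat or at most 15 mm past its edge); the air cock is open to within 0.12 rad of its stop (z of nozzle in the frame of sheet_top between 0.0045 and 0.0075 m and x of gauge_tip in the frame of cork_mat between -0.135 and 0.135 m and y of gauge_tip in the frame of cork_mat between -0.075 and 0.075 m and x of gauge_grip in the frame of cork_mat between -0.135 and 0.135 m and y of gauge_grip in the frame of cork_mat between -0.075 and 0.075 m and z of gauge_tip in the frame of cork_mat below 0.012 m and z of gauge_grip in the frame of cork_mat below 0.03 m and angle between gauge_grip's own z axis and vertical below 0.15 rad and value of joint air_cock above 1.45 rad); the robot touches nothing.
It fails at once if the head is pressed on the blade with more than 40 N (contact force between head and gauge above 40 N).
It fails at once if a bystander is shifted by more than 40 mm (distance of any of tape_roll, notebook, scissors, glue_stick, goggles from where it was at the start of the episode above 0.04 m).
It also fails if it takes over 72 s, if anything falls off the work surface, if the arm or the gripper's body presses on something with over 40 N, if the wrist force passes 120 N, or if a joint passes its speed limit or range.

### The arm

A 6-joint arm with a two-finger parallel gripper is mounted at the origin on the work surface. World frame = base frame: x ahead of the robot, y to its left, z up, the work surface at z = 0. Lengths are in m, angles in rad, forces in N, time in s.
With the tool pointing down it reaches from about 0.325 to 0.9 m from the base axis. Payload 6.1 kg.
Tool frame: the origin (TCP) lies at the very end of the fingers, on their centre line; the grasp point (between the pads) lies 19 mm behind it; z points along the fingers, y is the line along which they close (so a half turn about z gives the same grasp; the last joint's range is limited). The gripper opens to 87 mm and grips with 3 to 60 N. Pads are 19 mm wide; open, the fingers measure 117 mm over their backs; the gripper's body (75 mm by 190 mm) begins 51 mm behind the grasp point.
Start: joints at [-1.443, 0.22, 1.526, -0, 1.395, -0.126], TCP at [0.157, -0.605, 0.223] pointing down, gripper open.
Joint ranges: [-2.98, 2.98], [-0.91, 2.08], [0.09, 2.57], [-1.24, 4.39], [0.2, 2.65], [-2.68, 2.68]. Speed limits (rad/s): [2.57, 2.57, 3.01, 3.14, 3.14, 3.14].

### API

Orientations are given as a unit quaternion [w, x, y, z].
In Python, from station import r gives the robot as it stands.
- The arm moves only by the shell command python3 -m jog 'ROWS' [FORCE]. ROWS is a JSON object of lists of equal length, an entry for each row: "twist": the turn, a rotation vector about the world's x, y, z in rad, a list of three; "slide": the shift along the world's x, y, z in m, a list of three; "hand": the finger opening in m, from 0 to 0.087. In form: {"twist": [[wx, wy, wz], ...], "slide": [[dx, dy, dz], ...], "hand": [hand, ...]}. A call has 1 to 20 rows; each row is the pose to reach, as a shift and turn from the pose commanded when the call began; what a row does not reach only later rows make up. A row lasts 1/8 s, in which the tool goes at most 62.5 mm and 10.7 degrees, less where a joint would pass 70% of its speed; a pose out of reach is approached as far as the arm can. A call with a gripper value outside its range is refused whole. The fingers move at their own pace and stop on an object; FORCE is the grip in N (left out, the last holds). Time passes only in rows, so rows that repeat a pose let the fingers close. It gives the time, the measured TCP pose, the force, the opening and the grip force at its end, in the units of the state.
- r.read_state(): the state, without advancing time (a new reading comes with each control period).
- r.snapshot(name): name is "side" or "top"; returns the picture (400x640x3 uint8, blue, green, red); there is no depth.
- r.get_calibration(name): a dict with "K" (3x3 intrinsics, pixels), "eye" and "attitude" of the camera in the world. Camera axes: x right, y down, z forward; pixel columns grow to the right and rows downward; lengths in m; the calibration is good to about 2 mm. A picture is of the moment at which its call begins. get_calibration takes no time and is no camera call.
- r.hand_in(): hands the job in; it is judged then, once.
Trained networks look in the newest picture that a camera, given by its name, has taken for a name from the list of things; names that differ only in an ending like _2 or _b are one class to them, and where a whole thing is asked for, a point or a joint stands for the part that bears it (a point fixed in the world has none). Each returns a list of dicts, best first, with "score" (0 to 1); they miss things now and then, are a little off and sometimes report something else, mostly with a low value. They report only what shows in the picture. A call takes as long as a camera call. They do not tell look-alikes from the thing itself.
- r.cut_out(camera, target): "mask" (400x640 bool, what is visible of it) and "extent" ([left, top, right, bottom] in pixels, round what is visible of it).
- r.mark_of(camera, target): "position" ([row, column] in pixels: a listed point, or the origin of a listed thing).
The state is a dict: "clock": time; "qpos": joint angles; "qvel": joint speeds; "tau": joint torques, N m; "tool_pos": TCP position; "orientation": TCP orientation; "ft_force": force on the tool from outside, world axes, zero at the start; "wrist_torque": the same for the moment, N m; "finger_gap": finger opening in m; "grasp_force": force on a finger pad.
Only numpy, scipy, OpenCV 4.12 (cv2) and the standard library are available. Lean on these libraries where they do the work, as an engineer would, in place of code of your own. Each camera call takes 0.05 s, during which the arm holds its last target. There are 200 camera calls.

## Working session

There is one attempt and no reset: what is moved stays moved. The work goes in short steps, Python scripts to look and compute and a shell command to move; the robot and the scene stay as the last step left them, time stands still between calls to the robot, and variables do not carry over. Pictures are saved under pics/ and viewed, at most 10 in all, crops included, and the job is handed in when it is done.

```bash
mkdir -p pics; cat > h.py <<'E'
import numpy as np, cv2
from station import r
def cal(c):
    k=r.get_calibration(c); K=np.array(k["K"],float); a=np.array(k["attitude"],float)
    if a.shape==(3,3): R=a
    else:
        from scipy.spatial.transform import Rotation as T
        R=T.from_quat(a[[1,2,3,0]]).as_matrix()
    return K,np.array(k["eye"],float),R
def ray(c,p):
    K,e,R=cal(c); d=R@np.linalg.inv(K)@np.array([p[1],p[0],1.]); return e,d/np.linalg.norm(d)
def atz(c,p,z):
    e,d=ray(c,p); return e+d*(z-e[2])/d[2]
def tri(ps):
    A=np.zeros((3,3));b=np.zeros(3)
    for c,p in ps:
        e,d=ray(c,p);P=np.eye(3)-np.outer(d,d);A+=P;b+=P@e
    x=np.linalg.solve(A,b)
    return x,[np.linalg.norm((np.eye(3)-np.outer(ray(c,p)[1],ray(c,p)[1]))@(x-ray(c,p)[0])) for c,p in ps]
def proj(c,X):
    K,e,R=cal(c); v=K@(R.T@(np.array(X)-e)); return v[[1,0]]/v[2]
E
python3 - <<'E'
from h import *
for c in("top","side"):
    cv2.imwrite(f"pics/{c}0.png",r.snapshot(c))
    print(c,r.get_calibration(c))
    for t in["nozzle","head_top","sheet_top","gauge_grip","gauge_tip","cork_mat","cock_pivot","cock_tip"]:
        for m in r.mark_of(c,t)[:3]: print(c,t,np.round(m["position"],1),round(m["score"],2))
print(r.read_state())
E
```

```text
top {'K': array([[432.72264217,   0.        , 320.50089182],
       [  0.        , 432.72264217, 196.27323133],
       [  0.        ,   0.        ,   1.        ]]), 'eye': array([ 0.22206113, -0.02033546,  1.63453212]), 'attitude': array([-0.06745215,  0.70647485, -0.7017703 ,  0.06214447])}
top nozzle [178.2 321.7] 0.52
top head_top [157.6 330.5] 0.57
top sheet_top [178.2 322.3] 0.66
top gauge_grip [219.2 225.6] 0.71
top gauge_grip [219.8 464.9] 0.68
top gauge_tip [202.  228.6] 0.31
top cork_mat [202.1 230. ] 0.79
top cock_pivot [260.4 394.1] 0.93
top cock_pivot [195.6 410.7] 0.89
top cock_pivot [151.9 230.8] 0.52
top cock_tip [283.  402.1] 0.7
top cock_tip [214.3 417.5] 0.62
side {'K': array([[426.81815021,   0.        , 314.01154114],
       [  0.        , 426.81815021, 204.08719168],
       [  0.        ,   0.        ,   1.        ]]), 'eye': array([-0.01843839,  0.67184517,  1.12416041]), 'attitude': array([ 0.10855735, -0.28783195,  0.89447003, -0.32448643])}
side head_top [161.7 280.7] 0.61
side sheet_top [210.  290.9] 0.78
side gauge_grip [314.2 247.5] 0.91
side gauge_grip [2
[... 233 characters left out ...]
'qpos': array([-1.44311052e+00,  2.20342750e-01,  1.52651736e+00,  1.55741619e-05,
        1.39468473e+00, -1.26080090e-01]), 'qvel': array([ 7.46235688e-05, -1.37504137e-03, -1.70748398e-03, -2.49791187e-05,
        2.76575222e-04, -1.12320755e-03]), 'tau': array([ 1.00838279e-03, -4.94552135e+01, -3.87715673e+01,  6.99820044e-02,
        4.66890866e-02, -1.62591800e-05]), 'tool_pos': array([ 0.15691971, -0.60497513,  0.22256393]), 'orientation': array([2.38978277e-05, 9.91961324e-01, 1.26541417e-01, 7.68585515e-06]), 'ft_force': array([0.02322251, 0.11314855, 0.51386274]), 'wrist_torque': array([-0.03591741, -0.01512369,  0.01638454]), 'grasp_force': 0.0, 'finger_gap': 0.08711758377060433}
```

View pics/top0.png

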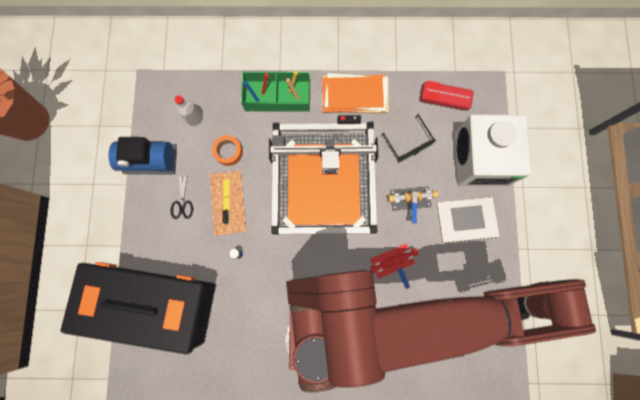

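View pics/side0.png

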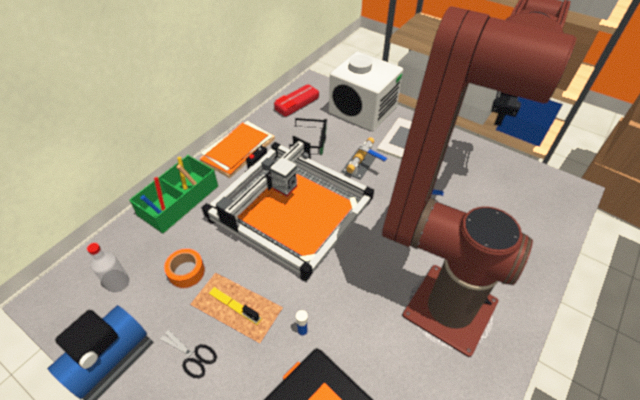

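The top view has the head at about (col 330, row 158), the gauge at (227, 200) with its black grip nearest the robot, and the real cock, with a blue handle, at (413, 200). The red look-alike is at (396, 262). Next I'll triangulate these.

```bash
python3 - <<'E'
from h import *
im={c:r.snapshot(c) for c in("top","side")}
print("head_top",tri([("top",(157.6,330.5)),("side",(161.7,280.7))]))
print("sheet top/side z=.028",atz("top",(178.2,322.3),.028),atz("side",(210,290.9),.028))
print("pivot",atz("top",(195.6,410.7),.082),atz("side",(147.8,359.9),.082))
print("tip",atz("top",(214.3,417.5),.082),atz("side",(154.3,375),.082))
print("mat",atz("top",(202.1,230),.0),atz("side",(304.1,235.2),.0))
print("grip",tri([("top",(219.2,225.6)),("side",(314.2,247.5))]),atz("side",(314.2,247.5),.024))
def comp(c,m,box,z,name):
    k=np.zeros(m.shape,bool);k[box[1]:box[3],box[0]:box[2]]=1;m=(m&k).astype(np.uint8)
    n,l,s,ce=cv2.connectedComponentsWithStats(m); 
    i=1+np.argmax(s[1:,4]); pts=np.argwhere(l==i)
    W=np.array([atz(c,p,z)[:2] for p in pts]); rect=cv2.minAreaRect(W.astype(np.float32)*1000)
    pc=np.linalg.svd(W-W.mean(0),full_matrices=False)[2][0]
    print(name,c,s[i],"mean",W.mean(0).round(4),"rect",np.round(rect[0],1),np.round(rect[1],1),"dir",np.degrees(np.arctan2(pc[1],pc[0])).round(1), "min/max",W.min(0).round(3),W.max(0).round(3))
for c,bg,bh,bs,bo in(("top",(212,172,245,234),(400,190,425,226),(285,150,365,228),(280,140,370,235)),("side",(195,280,280,335),(350,135,392,175),(235,170,360,265),(235,165,360,265))):
    hsv=cv2.cvtColor(im[c],cv2.COLOR_BGR2HSV);H,S,V=[hsv[...,i].astype(int) for i in range(3)]
    comp(c,(H>22)&(H<34)&(S>150)&(V>120),bg,.010,"blade")
    comp(c,(V<60),bg,.030,"grip")
    comp(c,(H>100)&(H<125)&(S>120)&(V>60),bh,.082,"handle")
    comp(c,(H>3)&(H<20)&(S>150)&(V>100),bs,.028,"sheet")
def crop(c,x,y,w,h,s): return cv2.resize(im[c][y:y+h,x:x+w],None,fx=s,fy=s,interpolation=cv2.INTER_CUBIC)
cv2.imwrite("pics/c1.png",np.vstack([np.hstack([crop("top",205,130,100,75,4),crop("top",290,130,100,75,4)]),np.hstack([crop("side",190,260,100,75,4),crop("side",240,140,100,75,4)])]))
cv2.imwrite("pics/c2.png",np.hstack([crop("top",380,170,66,80,6),crop("side",330,120,66,80,6)]))
E
```

```text
head_top (array([ 0.62892601, -0.04054897,  0.19005366]), [np.float64(0.0030447174829888097), np.float64(0.0030447174829888396)])
sheet top/side z=.028 [ 0.59022868 -0.01346073  0.028     ] [ 0.57432264 -0.00431689  0.028     ]
pivot [ 0.51469429 -0.33632588  0.082     ] [ 0.52025254 -0.34178305  0.082     ]
tip [ 0.4460416  -0.35876595  0.082     ] [ 0.45902788 -0.34393952  0.082     ]
mat [0.50059041 0.34027964 0.        ] [0.50553677 0.3478488  0.        ]
grip (array([0.43884266, 0.35345819, 0.02192442]), [np.float64(0.00831307121599961), np.float64(0.008313071215999718)]) [0.44579263 0.35752897 0.024     ]
blade top [224 179   6  31 158] mean [0.5301 0.354 ] rect [530.6 352.9] [117.5  19.2] dir -176.4 min/max [0.472 0.341] [0.589 0.365]
grip top [224 211   4   9  13] mean [0.4484 0.3474] rect [446.4 348.3] [30.7  7.9] dir -168.7 min/max [0.431 0.342] [0.462 0.354]
handle top [412 203   5  20  80] mean [ 0.4545 -0.3452] rect [ 452.7 -346.3] [14.5 69.5] dir 176.3 min/max [ 0.418 -0.355] [ 0.487 -0.338]Traceback (most recent call last):
  File "<stdin>", line 21, in <module>
  File "<stdin>", line 13, in comp
  File "h.py", line 13, in atz
    e,d=ray(c,p); return e+d*(z-e[2])/d[2]
        ~~~^^^^^
  File "h.py", line 11, in ray
    K,e,R=cal(c); d=R@np.linalg.inv(K)@np.array([p[1],p[0],1.]); return e,d/np.linalg.norm(d)
          ~~~^^^
  File "h.py", line 4, in cal
    k=r.get_calibration(c); K=np.array(k["K"],float); a=np.array(k["attitude"],float)
ValueError: time passes only in moves, steps and waits
```

```bash
sed -i 's/^def cal(c):/from functools import lru_cache\n@lru_cache(None)\ndef cal(c):/' h.py; cat > m.py <<'E'
from h import *
im={c:r.snapshot(c) for c in("top","side")}
def comp(c,m,box,z,name):
    k=np.zeros(m.shape,bool);k[box[1]:box[3],box[0]:box[2]]=1;m=(m&k).astype(np.uint8)
    n,l,s,ce=cv2.connectedComponentsWithStats(m)
    if n<2: print(name,c,"none"); return
    i=1+np.argmax(s[1:,4]); pts=np.argwhere(l==i)
    W=np.array([atz(c,p,z)[:2] for p in pts]); rect=cv2.minAreaRect(W.astype(np.float32)*1000)
    pc=np.linalg.svd(W-W.mean(0),full_matrices=False)[2][0]
    print(name,c,s[i],"mean",W.mean(0).round(4),"rect",np.round(rect[0],1),np.round(rect[1],1),round(rect[2],1),"dir",np.degrees(np.arctan2(pc[1],pc[0])).round(1), "min/max",W.min(0).round(3),W.max(0).round(3))
def masks(c):
    hsv=cv2.cvtColor(im[c],cv2.COLOR_BGR2HSV);H,S,V=[hsv[...,i].astype(int) for i in range(3)]
    return dict(yel=(H>22)&(H<34)&(S>150)&(V>120),blk=V<60,blu=(H>100)&(H<125)&(S>120)&(V>60),ora=(H>3)&(H<20)&(S>150)&(V>100),sil=(S<40)&(V>170))
def crop(c,x,y,w,h,s): return cv2.resize(im[c][y:y+h,x:x+w],None,fx=s,fy=s,interpolation=cv2.INTER_CUBIC)
E
python3 - <<'E'
from m import *
for c,bg,bh,bs in(("top",(212,172,245,234),(400,190,425,226),(285,150,365,228)),("side",(195,280,280,335),(350,135,392,175),(235,170,360,265))):
    M=masks(c)
    comp(c,M["yel"],bg,.010,"blade")
    comp(c,M["blk"],bg,.035,"grip")
    comp(c,M["blu"],bh,.087,"handle")
    comp(c,M["ora"],bs,.028,"sheet")
cv2.imwrite("pics/c1.png",np.vstack([np.hstack([crop("top",205,160,100,75,4),crop("top",290,130,100,75,4)]),np.hstack([crop("side",190,260,100,75,4),crop("side",240,140,100,75,4)])]))
cv2.imwrite("pics/c2.png",np.hstack([crop("top",380,170,66,80,6),crop("side",330,120,66,80,6)]))
E
```

```text
blade top [224 179   6  31 162] mean [0.5309 0.3538] rect [530.6 352.9] [117.5  19.2] 2.8 dir -176.8 min/max [0.472 0.341] [0.589 0.365]
grip top [224 211   4   9  15] mean [0.4472 0.3469] rect [445.3 347.4] [29.9  8.4] 10.7 dir -167.3 min/max [0.431 0.341] [0.461 0.353]
handle top [412 203   5  20  80] mean [ 0.4537 -0.3441] rect [ 451.9 -345.3] [14.4 69.3] 88.1 dir 176.3 min/max [ 0.417 -0.354] [ 0.487 -0.337]
sheet top [ 288  154   72   70 4525] mean [ 0.5431 -0.0154] rect [551.3 -17.7] [267.1 269. ] 1.0 dir 79.3 min/max [ 0.418 -0.153] [0.686 0.119]
blade side [210 288  33  26 291] mean [0.5307 0.3557] rect [529.1 355.2] [120.5  23.2] 2.2 dir -178.4 min/max [0.469 0.343] [0.589 0.369]
grip side [243 306  15  15 109] mean [0.4371 0.3532] rect [437.2 353.2] [52.7 18.4] 2.0 dir 177.6 min/max [0.411 0.344] [0.464 0.363]
handle side [368 150  18  11  72] mean [ 0.451  -0.3405] rect [ 450.9 -340.1] [17.2 69.2] 87.6 dir 177.2 min/max [ 0.416 -0.35 ] [ 0.486 -0.33 ]
sheet side [ 238  174  113   81 5032] mean [ 0.545  -0.0023] rect [559.1 -16. ] [287.7 272.2] 0.8 dir -139.1 min/max [ 0.414 -0.153] [0.702 0.121]
```

View pics/c1.png

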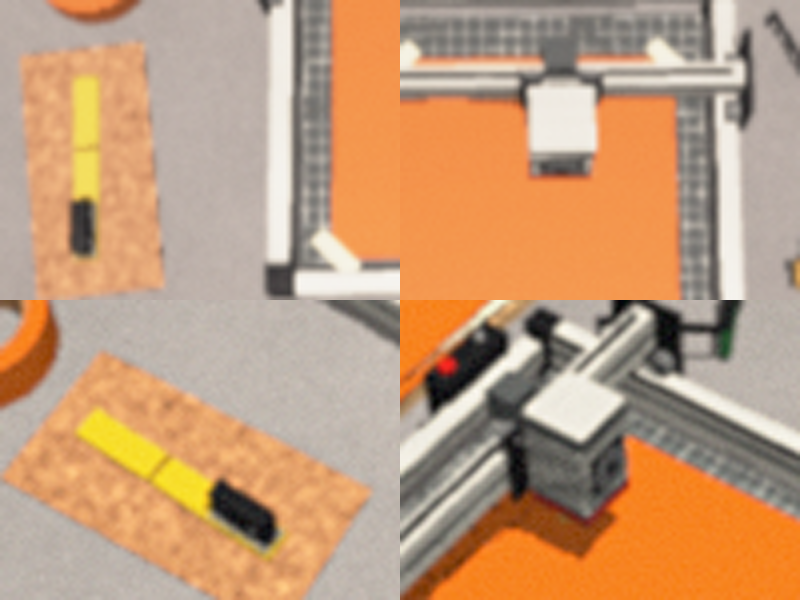

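View pics/c2.png

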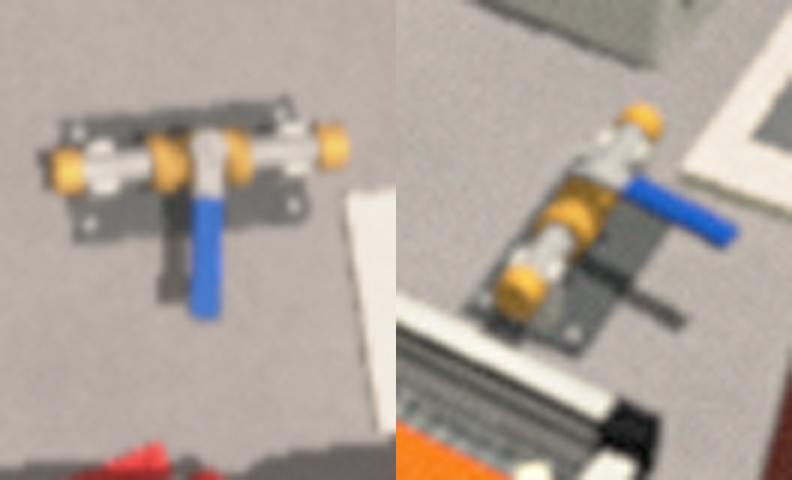

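The gauge lies on the mat pointing about 2° off +x, the head top is a silver square, and the real handle points towards the robot. Next I'll refine the head, pipe and mat.

```bash
python3 - <<'E'
from m import *
print("head",tri([("top",(159.2,330.7)),("side",(167,284))]))
for q in[(528,85),(597,85),(597,152),(528,152)]: print(" corner",atz("top",(130+q[1]/4,290+(q[0]-400)/4),.176).round(4))
for q in[(572,72),(628,102),(583,145),(522,110)]: print(" cornerS",atz("side",(140+q[1]/4,240+(q[0]-400)/4),.176).round(4))
for q in[(68,170),(332,147),(208,145),(206,320)]: print("pipe",atz("top",(170+q[1]/6,380+q[0]/6),.04 if q[0] in(68,332) else .085).round(4))
for q in[(525,290),(640,118),(735,235)]: print("pipeS",atz("side",(120+q[1]/6,330+(q[0]-396)/6),.04 if q[1]!=235 else .085).round(4))
for q in[(88,428),(145,42),(22,58),(165,287),(40,299)]: print("mat c",atz("top",(160+q[1]/4,205+q[0]/4),.004).round(4))
for t in["glue_stick","tape_roll","notebook","goggles"]:
    for c in("top","side"):
        for m in r.mark_of(c,t)[:1]: print(t,c,atz(c,m["position"],0).round(3),round(m["score"],2))
for c in("top","side"):
    for m in r.cut_out(c,"head_top")[:1]: print(c,m["extent"])
print(r.read_state()["clock"])
E
```

```text
head (array([ 0.62538591, -0.04363057,  0.16778032]), [np.float64(0.001299207534981563), np.float64(0.0012992075349817585)])
 corner [ 0.6529 -0.0124  0.176 ]
 corner [ 0.6532 -0.0727  0.176 ]
 corner [ 0.5929 -0.0727  0.176 ]
 corner [ 0.5926 -0.0128  0.176 ]
 cornerS [ 0.6463 -0.0678  0.176 ]
 cornerS [ 0.5894 -0.0667  0.176 ]
 cornerS [ 0.5893 -0.0096  0.176 ]
 cornerS [ 0.6516 -0.0116  0.176 ]
pipe [ 0.5118 -0.2722  0.04  ]
pipe [ 0.5274 -0.4371  0.04  ]
pipe [ 0.5195 -0.3503  0.085 ]
pipe [ 0.4128 -0.3456  0.085 ]
pipeS [ 0.5095 -0.2739  0.04  ]
pipeS [ 0.5327 -0.4448  0.04  ]
pipeS [ 0.4125 -0.343   0.085 ]
mat c [0.2546 0.3394 0.004 ]
mat c [0.6246 0.3013 0.004 ]
mat c [0.6079 0.42   0.004 ]
mat c [0.3866 0.2727 0.004 ]
mat c [0.3745 0.3904 0.004 ]
glue_stick top [0.297 0.295 0.   ] 0.58
glue_stick side [0.303 0.289 0.   ] 0.57
tape_roll top [0.688 0.344 0.   ] 0.63
tape_roll side [0.711 0.354 0.   ] 0.82
notebook top [ 0.44  -0.563  0.   ] 0.95
notebook side [ 0.444 -0.575  0.   ] 0.74
goggles top [ 0.713 -0.369  0.   ] 0.66
goggles side [ 0.717 -0.38   0.   ] 0.62
top [320.2, 149.1, 337.0, 174.7]
side [271.9, 155.6, 300.2, 196.5]
1.7
```

```bash
python3 -m jog '{"twist":[[0,0,-0.12],[0,0,-0.25],[0,0,-0.254],[0,0,-0.254],[0,0,-0.254],[0,0,-0.254],[0,0,-0.254],[0,0,-0.254],[0,0,-0.254],[0,0,-0.254]],"slide":[[0.04,0.03,0],[0.085,0.065,0],[0.13,0.1,0],[0.18,0.135,-0.02],[0.23,0.17,-0.04],[0.284,0.205,-0.06],[0.284,0.21,-0.06],[0.284,0.21,-0.1],[0.284,0.21,-0.151],[0.284,0.21,-0.151]],"hand":[0,0,0,0,0,0,0,0,0,0]}' 10
```

```text
clock: 2.95
tool_pos: [0.4378, -0.3924, 0.0674]
orientation: [-0.003, 1.0, -0.0, -0.003]
ft_force: [0.3, 0.4, 0.4]
finger_gap: 0.0016
grasp_force: 0.0
```

```bash
python3 -m jog '{"twist":[[0,0,0],[0,0,0],[0,0,0],[0,0,0],[0,0,0],[0,0,0],[0,0,0],[0,0,0],[0,0,0],[0,0,0],[0,0,0],[0,0,0],[0,0,0],[0,0,0],[0,0,0],[0,0,0]],"slide":[[0,0.012,0.003],[0,0.024,0.003],[-0.002,0.035,0.003],[-0.0035,0.045,0.003],[-0.003,0.056,0.003],[-0.0015,0.066,0.003],[0.002,0.076,0.003],[0.006,0.086,0.003],[0.012,0.095,0.003],[0.018,0.1035,0.003],[0.026,0.11,0.003],[0.034,0.116,0.003],[0.042,0.12,0.003],[0.05,0.124,0.003],[0.054,0.125,0.003],[0.056,0.125,0.003]],"hand":[0,0,0,0,0,0,0,0,0,0,0,0,0,0,0,0]}'
python3 - <<'E'
from m import *
cv2.imwrite("pics/c3.png",np.hstack([crop("top",370,160,90,90,4),crop("side",320,100,90,90,4)]))
for c,b in(("top",(380,160,440,226)),("side",(330,120,392,180))): comp(c,masks(c)["blu"],b,.087,"h")
print(r.read_state()["tool_pos"])
E
```

```text
clock: 4.95
tool_pos: [0.4928, -0.2701, 0.0739]
orientation: [-0.0, 1.0, 0.001, -0.005]
ft_force: [-22.2, -4.2, 12.1]
finger_gap: 0.0005
grasp_force: 11.4
h top none
h side none
[ 0.49264979 -0.27011418  0.07398723]
```

View pics/c3.png

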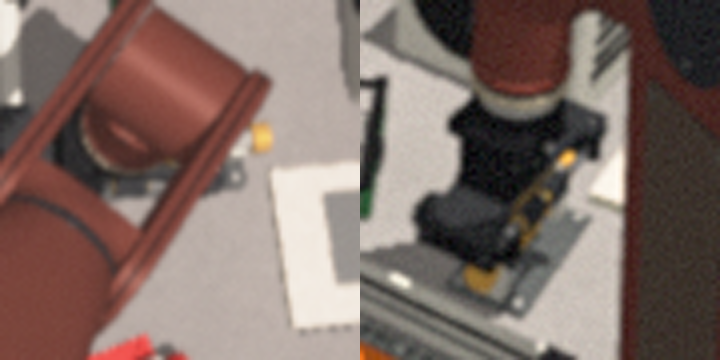

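```bash
python3 -m jog '{"twist":[[0,0,0],[0,0,0],[0,0,0],[0,0,0],[0,0,0],[0,0,0],[0,0,0],[0,0,0],[0,0,0],[0,0,0],[0,0,0],[0,0,0.035],[0,0,0.035],[0,0,0.035],[0,0,0.035]],"slide":[[-0.02,-0.005,0],[-0.04,-0.005,0.05],[-0.04,-0.005,0.1],[-0.045,0.05,0.14],[-0.05,0.11,0.14],[-0.055,0.17,0.14],[-0.058,0.23,0.14],[-0.058,0.29,0.14],[-0.058,0.35,0.14],[-0.058,0.41,0.14],[-0.058,0.47,0.14],[-0.058,0.53,0.13],[-0.058,0.59,0.1],[-0.058,0.6225,0.05],[-0.058,0.6225,0.045]],"hand":[0,0,0,0,0,0,0,0,0,0,0,0.05,0.05,0.05,0.05]}' 20
python3 - <<'E'
from m import *
for c,b in(("top",(380,160,440,226)),("side",(330,120,392,180))): comp(c,masks(c)["blu"],b,.087,"h")
s=r.read_state();print(s["tool_pos"],s["finger_gap"],proj("top",s["tool_pos"]),proj("side",s["tool_pos"]))
cv2.imwrite("pics/c4.png",np.hstack([crop("top",370,160,90,90,4),crop("side",195,225,90,90,4)]))
E
```

```text
clock: 6.92
tool_pos: [0.435, 0.3536, 0.1145]
orientation: [0.002, 1.0, 0.019, -0.004]
ft_force: [-0.4, -0.2, -0.9]
finger_gap: 0.0324
grasp_force: 0.0
h top [386 193  20   6  80] mean [ 0.5141 -0.282 ] rect [ 514.2 -280.3] [16.  69.6] 4.2 dir 95.9 min/max [ 0.504 -0.315] [ 0.523 -0.246]
h side none
[0.43786626 0.3525291  0.11842731] 0.04069615597495974 [213.87101243 218.63986835] [298.21866438 246.46795011]
```

View pics/c4.png

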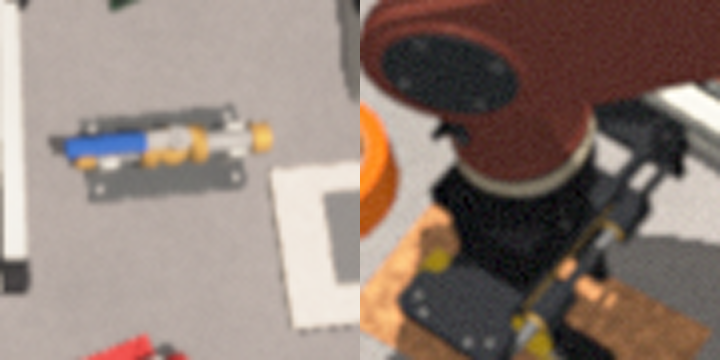

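The handle is now in line with the pipe, at 95.9° against the pipe's ~95.4°. Next I'll grasp the gauge.

```bash
python3 -m jog '{"twist":[[0,0,0],[0,0,0],[0,0,0],[0,0,0],[0,0,0],[0,0,0],[0,0,0],[0,0,0]],"slide":[[0,0,-0.04],[0,0,-0.085],[0,0,-0.1055],[0,0,-0.1055],[0,0,-0.1055],[0,0,-0.1055],[0,0,-0.1055],[0,0,-0.1055]],"hand":[0.05,0.05,0.05,0.05,0.01,0.01,0.01,0.01]}' 20
```

```text
clock: 8.02
tool_pos: [0.4391, 0.3527, 0.0145]
orientation: [-0.0, 1.0, 0.017, 0.0]
ft_force: [-0.8, -0.8, 0.3]
finger_gap: 0.0178
grasp_force: 0.4
```

```bash
python3 -m jog '{"twist":[[0,0,0],[0,0,0],[0,0,0],[0,0,0],[0,0,0],[0,0,-0.02],[0,0,-0.02],[0,0,-0.02],[0,0,-0.02],[0,0,-0.02],[0,0,-0.02],[0,0,-0.02],[0,0,-0.02],[0,0,-0.02],[0,0,-0.02],[0,0,-0.02]],"slide":[[0,0,0],[0,0,0],[0,0,0.05],[-0.02,0,0.1],[-0.024,-0.05,0.11],[-0.024,-0.1,0.11],[-0.024,-0.16,0.11],[-0.024,-0.22,0.11],[-0.024,-0.28,0.11],[-0.024,-0.34,0.11],[-0.024,-0.38,0.11],[-0.024,-0.396,0.11],[-0.02,-0.396,0.08],[-0.02,-0.396,0.056],[-0.02,-0.396,0.055],[-0.02,-0.396,0.055]],"hand":[0.01,0.01,0.01,0.01,0.01,0.01,0.01,0.01,0.01,0.01,0.01,0.01,0.01,0.01,0.01,0.01]}' 20
python3 - <<'E'
from m import *
s=r.read_state();print(s["tool_pos"],s["finger_gap"],s["grasp_force"],s["ft_force"])
for c,b in(("top",(285,150,370,230)),("side",(235,165,360,265))): comp(c,masks(c)["yel"],b,.06,"blade")
cv2.imwrite("pics/c5.png",np.hstack([crop("top",280,130,95,110,4),crop("side",240,150,95,110,4)]))
E
```

```text
clock: 10.02
tool_pos: [0.4192, -0.0434, 0.0695]
orientation: [0.0, 1.0, 0.008, 0.0]
ft_force: [0.7, 0.5, -1.0]
finger_gap: 0.0159
grasp_force: 20.0
[ 0.41983855 -0.04359473  0.07014515] 0.015855599689354974 19.999750598799437 [-0.13208056 -0.06088644 -0.32821918]
blade top [328 182   5   7  33] mean [ 0.5578 -0.0427] rect [557.2 -42.4] [22.8 14.9] 0.2 dir -171.2 min/max [ 0.546 -0.05 ] [ 0.569 -0.035]
blade side [297 195  17  12  89] mean [ 0.5457 -0.0438] rect [544.2 -45. ] [23.9 55.4] 89.9 dir 176.0 min/max [ 0.517 -0.057] [ 0.572 -0.033]
```

View pics/c5.png

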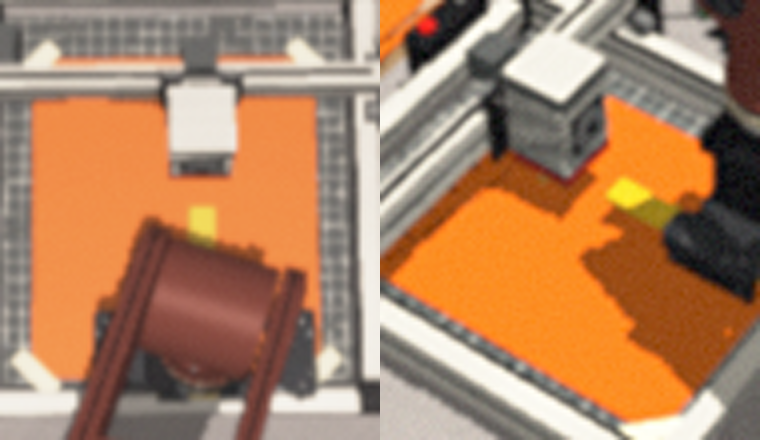

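```bash
python3 -m jog '{"twist":[[0,0,0],[0,0,0],[0,0,0],[0,0,0],[0,0,0],[0,0,0],[0,0,0],[0,0,0],[0,0,0],[0,0,0]],"slide":[[0.015,0,-0.015],[0.03,0,-0.027],[0.03,0,-0.03],[0.045,0,-0.03],[0.06,0.001,-0.03],[0.075,0.001,-0.03],[0.09,0.001,-0.03],[0.096,0.001,-0.03],[0.096,0.001,-0.031],[0.096,0.001,-0.031]],"hand":[0.01,0.01,0.01,0.01,0.01,0.01,0.01,0.01,0.01,0.01]}' 20
```

```text
clock: 11.38
tool_pos: [0.5153, -0.0426, 0.0385]
orientation: [0.0, 1.0, 0.007, 0.001]
ft_force: [2.3, -1.0, 4.2]
finger_gap: 0.0161
grasp_force: 20.0
```

```bash
python3 -m jog '{"twist":[[0,0,0],[0,0,0],[0,0,0],[0,0,0],[0,0,0],[0,0,0],[0,0,0],[0,0,0],[0,0,0],[0,0,0],[0,0,0],[0,0,0],[0,0,0]],"slide":[[0,0,0],[0,0,0],[0,0,0],[0,0,0.03],[0,0,0.08],[0,0,0.14],[0,0,0.19],[0.05,0,0.2],[0.108,0,0.19],[0.108,0,0.17],[0.108,0,0.157],[0.108,0,0.157],[0.108,0,0.157]],"hand":[0.035,0.035,0.035,0.035,0.035,0.02,0,0,0,0,0,0,0]}' 20
python3 - <<'E'
from m import *
s=r.read_state();print(s["tool_pos"],s["finger_gap"],s["ft_force"])
for c,b in(("top",(285,150,370,230)),("side",(235,165,360,265))):
    M=masks(c); comp(c,M["yel"],b,.034,"blade"); comp(c,M["blk"],b,.07,"grip")
cv2.imwrite("pics/c6.png",np.hstack([crop("top",280,130,95,110,4),crop("side",240,150,95,110,4)]))
E
```

```text
clock: 13.0
tool_pos: [0.6226, -0.0425, 0.1964]
orientation: [0.0, 1.0, 0.007, 0.001]
ft_force: [0.5, -0.8, -0.2]
finger_gap: 0.0006
grasp_force: 0.0
[ 0.62316992 -0.04263915  0.19684503] 0.0002880058483849342 [ 0.1797     -0.46052847  0.76538932]
blade top none
grip top [315 150  27  13 153] mean [ 0.6691 -0.0349] rect [666.5 -33.3] [99.8 40.2] 83.7 dir -101.9 min/max [ 0.643 -0.083] [0.689 0.014]
blade side [281 196  24  13 103] mean [ 0.5856 -0.0379] rect [590.  -39.4] [92.4 21.2] 0.7 dir -178.4 min/max [ 0.544 -0.05 ] [ 0.636 -0.028]
grip side [263 165   9  24 101] mean [ 0.7066 -0.0515] rect [709.9 -48.7] [ 27.9 110.3] 39.5 dir 136.0 min/max [ 0.669 -0.099] [ 0.756 -0.009]
```

View pics/c6.png

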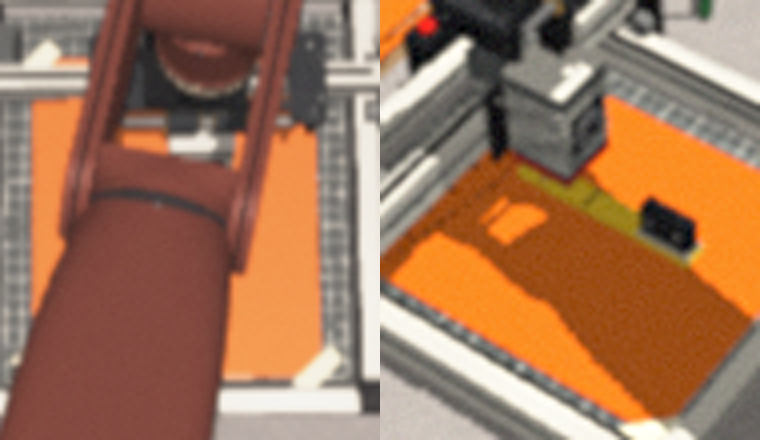

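```bash
python3 -m jog '{"twist":[[0,0,0],[0,0,0],[0,0,0],[0,0,0],[0,0,0],[0,0,0],[0,0,0],[0,0,0],[0,0,0],[0,0,0]],"slide":[[0,0,-0.006],[0,0,-0.012],[0,0,-0.015],[0,0,-0.018],[0,0,-0.021],[0,0,-0.024],[0,0,-0.027],[0,0,-0.03],[0,0,-0.03],[0,0,-0.03]],"hand":[0,0,0,0,0,0,0,0,0,0]}'
```

```text
clock: 14.35
tool_pos: [0.623, -0.0425, 0.1649]
orientation: [0.0, 1.0, 0.007, 0.0]
ft_force: [-0.0, -0.3, 0.2]
finger_gap: 0.0005
grasp_force: 0.0
```

```bash
python3 -m jog '{"twist":[[0,0,0],[0,0,0],[0,0,0]],"slide":[[0,0,-0.001],[0,0,-0.002],[0,0,-0.003]],"hand":[0,0,0]}'; python3 -m jog '{"twist":[[0,0,0],[0,0,0]],"slide":[[0,0,-0.0005],[0,0,-0.001]],"hand":[0,0]}'
```

```text
clock: 14.72
tool_pos: [0.6231, -0.0425, 0.1623]
orientation: [0.0, 1.0, 0.007, 0.0]
ft_force: [0.0, -0.0, 1.2]
finger_gap: 0.0003
grasp_force: 0.9
clock: 14.98
tool_pos: [0.6231, -0.0425, 0.1612]
orientation: [0.0, 1.0, 0.007, 0.0]
ft_force: [0.6, -0.4, 3.1]
finger_gap: 0.0001
grasp_force: 1.5
```

```bash
for i in 1 2; do python3 -m jog '{"twist":[[0,0,0],[0,0,0]],"slide":[[0,0,-0.0004],[0,0,-0.0004]],"hand":[0,0]}' | grep -E "tool_pos|ft"; done
```

```text
tool_pos: [0.6231, -0.0425, 0.161]
ft_force: [-1.2, -0.4, 3.5]
tool_pos: [0.6231, -0.0425, 0.1607]
ft_force: [-1.0, 0.9, 5.5]
```

```bash
python3 -m jog '{"twist":[[0,0,0],[0,0,0],[0,0,0]],"slide":[[0,0,-0.0003],[0,0,-0.0003],[0,0,-0.0003]],"hand":[0,0,0]}' | grep -E "tool_pos|ft"
```

```text
tool_pos: [0.6231, -0.0425, 0.1605]
ft_force: [-0.8, 0.3, 5.8]
```

```bash
python3 -m jog '{"twist":[[0,0,0],[0,0,0],[0,0,0],[0,0,0],[0,0,0],[0,0,0],[0,0,0],[0,0,0],[0,0,0],[0,0,0],[0,0,0],[0,0,0],[0,0,0],[0,0,0],[0,0,0],[0,0,0]],"slide":[[0,0,0.01],[0,0,0.04],[-0.05,0,0.06],[-0.108,0,0.06],[-0.108,0,0.02],[-0.108,0,-0.04],[-0.108,0,-0.09],[-0.108,0,-0.115],[-0.108,0,-0.121],[-0.108,0,-0.121],[-0.108,0,-0.121],[-0.108,0,-0.121],[-0.108,0,-0.121],[-0.108,0,-0.121],[-0.108,0,-0.121],[-0.108,0,-0.121]],"hand":[0,0,0,0.035,0.035,0.035,0.035,0.035,0.035,0.035,0.01,0.01,0.01,0.01,0.01,0.01]}' 20
```

```text
clock: 17.85
tool_pos: [0.5156, -0.0426, 0.0399]
orientation: [0.0, 1.0, 0.007, 0.001]
ft_force: [-0.8, 0.9, 6.4]
finger_gap: 0.0155
grasp_force: 20.0
```

```bash
python3 -m jog '{"twist":[[0,0,0],[0,0,0]],"slide":[[0,0,0.0005],[0,0,0.0008]],"hand":[0.01,0.01]}'
```

```text
clock: 18.1
tool_pos: [0.5156, -0.0426, 0.0399]
orientation: [0.0, 1.0, 0.007, 0.001]
ft_force: [3.2, -0.4, -2.3]
finger_gap: 0.0155
grasp_force: 20.0
```

```bash
python3 -m jog '{"twist":[[0,0,0],[0,0,0],[0,0,0],[0,0,0],[0,0,0],[0,0,0],[0,0,0],[0,0,0],[0,0,0],[0,0,0],[0,0,0],[0,0,0]],"slide":[[0,0,-0.0002],[-0.004,0,-0.0003],[-0.01,0,-0.0003],[-0.016,0,-0.0003],[-0.022,0,-0.0003],[-0.028,0,-0.0003],[-0.033,0,-0.0003],[-0.037,0,-0.0003],[-0.041,0,-0.0003],[-0.045,0,-0.0003],[-0.045,0,-0.0003],[-0.045,0,-0.0003]],"hand":[0.01,0.01,0.01,0.01,0.01,0.01,0.01,0.01,0.01,0.01,0.01,0.01]}' 20; python3 - <<'E'
from m import *
cv2.imwrite("pics/c7.png",np.hstack([crop("top",280,130,95,110,4),crop("side",240,150,95,110,4)]))
for c,b in(("top",(285,150,370,230)),("side",(235,165,360,265))): comp(c,masks(c)["yel"],b,.034,"blade")
E
```

```text
clock: 19.6
tool_pos: [0.4707, -0.0426, 0.0399]
orientation: [0.0, 1.0, 0.007, 0.001]
ft_force: [4.8, -0.2, 2.3]
finger_gap: 0.0157
grasp_force: 20.0
blade top none
blade side [289 197  11   8  47] mean [ 0.587  -0.0386] rect [586.6 -38.4] [33.3 20. ] 2.6 dir -179.5 min/max [ 0.57  -0.049] [ 0.603 -0.028]
```

View pics/c7.png

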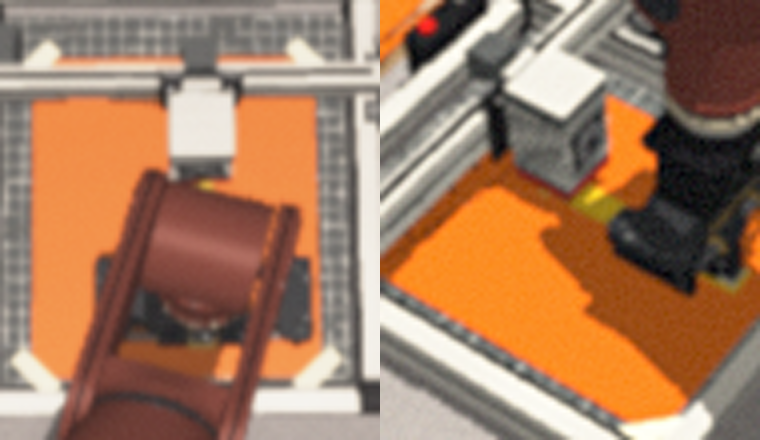

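```bash
python3 -m jog '{"twist":[[0,0,0],[0,0,0],[0,0,0],[0,0,0],[0,0,0],[0,0,0],[0,0,0],[0,0,0],[0,0,0],[0,0,0],[0,0,0],[0,0,0],[0,0,0.02],[0,0,0.02],[0,0,0.02],[0,0,0.02]],"slide":[[-0.006,0,0],[-0.012,0,0],[-0.02,0,0],[-0.03,0,0],[-0.03,0,0.015],[-0.032,0,0.035],[-0.05,0,0.07],[-0.05,0.03,0.08],[-0.05,0.09,0.08],[-0.05,0.15,0.08],[-0.05,0.21,0.08],[-0.05,0.27,0.08],[-0.045,0.33,0.08],[-0.035,0.38,0.07],[-0.025,0.395,0.04],[-0.025,0.395,0.01]],"hand":[0.01,0.01,0.01,0.01,0.01,0.01,0.01,0.01,0.01,0.01,0.01,0.01,0.01,0.01,0.01,0.01]}' 20
```

```text
clock: 21.7
tool_pos: [0.4441, 0.3534, 0.0485]
orientation: [0.001, 1.0, 0.018, -0.001]
ft_force: [0.2, -0.1, -1.4]
finger_gap: 0.0156
grasp_force: 20.0
```

```bash
python3 -m jog '{"twist":[[0,0,0],[0,0,0],[0,0,0],[0,0,0],[0,0,0]],"slide":[[0,0,-0.015],[0,0,-0.027],[0,0,-0.032],[0,0,-0.032],[0,0,-0.032]],"hand":[0.01,0.01,0.01,0.01,0.01]}' 20
```

```text
clock: 22.32
tool_pos: [0.4456, 0.3528, 0.0184]
orientation: [-0.0, 1.0, 0.017, 0.001]
ft_force: [-0.6, 0.8, -0.5]
finger_gap: 0.0155
grasp_force: 20.0
```

```bash
python3 -m jog '{"twist":[[0,0,0],[0,0,0],[0,0,0],[0,0,0],[0,0,0],[0,0,0],[0,0,0],[0,0,0],[0,0,0],[0,0,0],[0,0,0],[0,0,0],[0,0,0]],"slide":[[0,0,-0.0015],[0,0,-0.0025],[0,0,-0.0025],[0,0,-0.0025],[0,0,-0.0025],[0,0,-0.0025],[0,0,0.04],[0,0,0.1],[0,0,0.15],[-0.02,-0.06,0.2],[-0.04,-0.12,0.22],[-0.06,-0.18,0.22],[-0.06,-0.24,0.22]],"hand":[0.01,0.01,0.01,0.04,0.04,0.04,0.04,0.04,0.04,0.04,0.04,0.04,0.04]}' 20
python3 - <<'E'
from m import *
for c,b in(("top",(212,172,245,234)),("side",(195,280,280,335))):
    M=masks(c); comp(c,M["yel"],b,.010,"blade"); comp(c,M["blk"],b,.035,"grip")
comp("top",masks("top")["blu"],(380,160,440,226),.087,"h")
cv2.imwrite("pics/c8.png",np.hstack([crop("top",200,130,100,120,4),crop("side",185,150,100,120,4)]))
s=r.read_state();print(s["clock"],s["tool_pos"],s["qvel"].round(3))
E
```

```text
clock: 23.95
tool_pos: [0.3856, 0.1286, 0.2378]
orientation: [-0.0, 1.0, 0.018, 0.001]
ft_force: [1.8, -0.4, 0.5]
finger_gap: 0.0401
grasp_force: 0.0
blade top [224 178   5  17  84] mean [0.5619 0.3564] rect [561.7 356.4] [63.3 15.4] 2.7 dir -177.6 min/max [0.53  0.347] [0.593 0.366]
grip top [223 210   4  11  32] mean [0.4492 0.3497] rect [445.7 350.9] [38.2 11.2] 2.7 dir -168.6 min/max [0.427 0.344] [0.465 0.357]
blade side [208 287  33  27 315] mean [0.5368 0.3566] rect [535.1 356.2] [122.6  24.6] 1.8 dir -179.4 min/max [0.474 0.343] [0.596 0.37 ]
grip side [242 306  14  14 101] mean [0.4424 0.3552] rect [443.5 355.3] [52.6 17.6] 2.1 dir 176.5 min/max [0.417 0.347] [0.47  0.364]
h top [386 193  20   6  81] mean [ 0.5142 -0.2824] rect [ 514.2 -280.5] [16.  69.9] 4.2 dir -83.7 min/max [ 0.504 -0.315] [ 0.523 -0.246]
24.05 [0.38621756 0.12500972 0.23739077] [ 0.088  0.05  -0.037  0.057 -0.026  0.094]
```

View pics/c8.png

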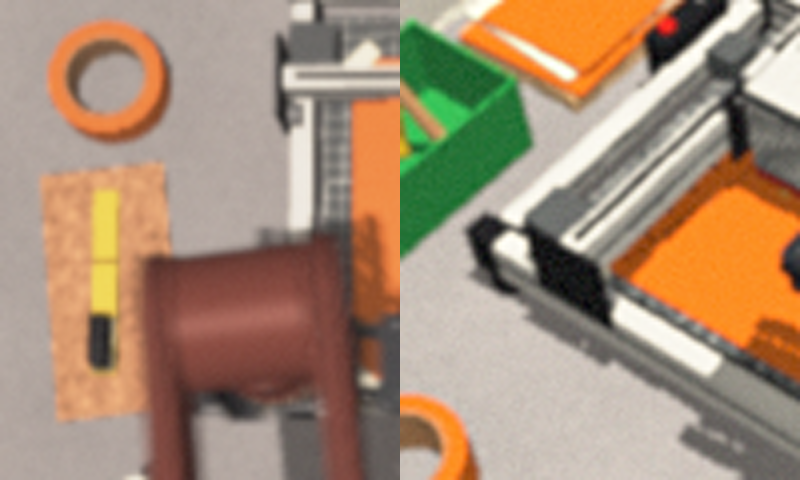

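The gauge lies flat on the mat (crop: blade at cols 92–118, rows 190–370), the cock is open, and the nozzle gap works out at about 5.5 mm. I'll let the arm settle and hand in.

```bash
python3 -m jog '{"twist":[[0,0,0],[0,0,0],[0,0,0]],"slide":[[0,0,0],[0,0,0],[0,0,0]],"hand":[0.04,0.04,0.04]}' | head -2; python3 -c "
from station import r
print(r.hand_in())"
```

```text
clock: 24.42
tool_pos: [0.3862, 0.1309, 0.2368]
the job is handed in; nothing more can be done
None
```

The job is handed in at about 24 s, with no verdict returned: nozzle set to about 5.5 mm above the sheet by calculation, blade drawn out against about 5 N of drag and laid flat on the mat, and air cock open against its stop.

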